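# Pack the dipping kit and the rolling kit for dumpling night

## Robot

A 6-joint arm with a two-finger parallel gripper is mounted at the origin on the work surface. World frame = base frame: x ahead of the robot, y to its left, z up, the work surface at z = 0. Lengths are in m, angles in rad, forces in N, time in s.
With the tool pointing down it reaches from about 0.375 to 0.975 m from the base axis. Payload 3.8 kg.
Tool frame: the origin (TCP) lies midway between the tips of the shut fingers; the grasp point (between the pads) lies 19 mm behind it; z points along the fingers, y is the line along which they close (so a half turn about z gives the same grasp; the last joint's range is limited). The gripper opens to 85 mm and grips with 20 to 120 N. Pads are 22 mm wide; open, the fingers measure 114 mm over their backs; the gripper's body (76 mm by 85 mm) begins 54 mm behind the grasp point. The pads swing forward as they close: fully open they stand 13 mm farther back than shut.
Start: joints at [-1.285, 0.264, 1.604, -0, 1.274, -0.037], TCP at [0.214, -0.64, 0.231] pointing down, gripper open.
Joint ranges: [-2.63, 2.63], [-0.94, 2.18], [0.31, 2.57], [-1.31, 4.45], [0, 2.66], [-2.55, 2.55]. Speed limits (rad/s): [2.57, 2.57, 3.14, 3.14, 3.14, 3.14].

## Interface

Orientations are given as a rotation vector (axis times angle).
In Python, from workcell import bot, read_camera, camera_info, ticket gives the robot as it stands.
- The arm moves only by the tool servo_tool, never from a script. Its argument "targets" is a list of rows, each an object of numbers: "hand": the closure, from -1 (fully open) to 1 (shut); "x", "y", "z": the shift along the tool's x, y, z as a fraction of full scale; "roll": the turn about the tool's z as a fraction of full scale. In form: [{"hand": .., "x": .., "y": .., "z": .., "roll": ..}, ...]. A call has 1 to 10 rows; each row is the pose to reach, as a shift and turn from the pose commanded when the call began, along the tool's axes at that moment, turning the shorter way round; what a row does not reach only later rows make up. Full scale, the value 1, is 50 cm for a shift and 180 degrees for a turn. A row lasts 1/12 s, in which the tool goes at most 41.7 mm and 7.16 degrees, less where a joint would pass 70% of its speed; a pose out of reach is approached as far as the arm can. A call with a number of a shift or a turn outside -1 to 1 is refused whole. A call with a gripper value outside its range is refused whole. The fingers move at their own pace and stop on an object; "grip_force" is the grip in N (left out, the last holds). Time passes only in rows, so rows that repeat a pose let the fingers close. It gives the time, the measured TCP pose, the force, the opening and the grip force at its end, in the units of the state.
- bot.read_state(): the state, without advancing time (a new reading comes with each control period).
- read_camera(name): name is "scene" or "top" or "wrist"; returns the picture (400x640x3 uint8, red, green, blue); there is no depth.
- camera_info(name): a dict with "fx", "fy", "cx", "cy" (pixels), "eye" and "orientation" of the camera in the world; the wrist camera has in their place "T_tool_cam" (4x4, takes a point from camera to tool coordinates, whose origin is the TCP and whose axes are the flange's). Camera axes: x right, y down, z forward; pixel columns grow to the right and rows downward; lengths in m; the calibration is good to about 2 mm. The wrist camera is an equidistant fisheye: a pixel r from the principal point sees the ray r / f radians off the axis. A picture is of the moment at which its call begins: read the wrist's pose just before it. camera_info takes no time and is no camera call.
- ticket.finish_job(): hands the job in; it is judged then, once.
The state is a dict: "time": time; "q": joint angles; "joint_vel": joint speeds; "joint_torque": joint torques, N m; "tool_pos": TCP position; "tcp_rot": TCP orientation; "wrist_force": force on the tool from outside, world axes, zero at the start; "torque": the same for the moment, N m; "width": opening from 0.0 (shut) to 1.0 (fully open); "grip_force": force on a finger pad.
Only numpy, scipy, OpenCV 4.12 (cv2) and the standard library are available. Lean on these libraries where they do the work, as an engineer would, in place of code of your own. Each camera call takes 0.05 s, during which the arm holds its last target. There are 200 camera calls.

## Task

Make up two dumpling-night kits from the things on the marble-pattern board: the white dish and the red-lidded jar go into the green box, one in each well, and the rolling pin, the blue dish and the yellow-lidded jar go into the bamboo tray, the pin in the long trough and the dish and jar one in each square well. Set everything down gently, flat and upright on the floor of its well, and leave the brown dish and the black-lidded jar where they stand.

Things in the scene. Friction and masses are not known exactly. Their poses are not given: they have to be found in the camera images.
- white_dish: Small straight-sided white ceramic dish, open on top, 60 mm outside diameter (52 mm at the foot, full width from 6 mm up), 28 mm high, 4 mm wall, about 90 g. Origin: centre of its underside; z up. Starts on the 6 mm thick marble-pattern board. Goes into the green box.
- blue_dish: Small straight-sided blue ceramic dish, open on top, 60 mm outside diameter (52 mm at the foot, full width from 6 mm up), 28 mm high, 4 mm wall, about 90 g. Origin: centre of its underside; z up. Starts on the 6 mm thick marble-pattern board. Goes into the bamboo tray.
- brown_dish: Small straight-sided brown terracotta dish, open on top, 60 mm outside diameter (52 mm at the foot, full width from 6 mm up), 28 mm high, 4 mm wall, about 90 g. Origin: centre of its underside; z up. Starts on the 6 mm thick marble-pattern board. Belongs to no kit; stays where it is.
- red_jar: Small closed spice jar, white ceramic body with a red lid, 52 mm diameter over its whole height of 62 mm (the lid is the top 16 mm and does not come off), about 140 g. Origin: centre of its underside; z up. Starts on the 6 mm thick marble-pattern board. Goes into the green box.
- yellow_jar: Small closed spice jar, white ceramic body with a yellow lid, 52 mm diameter over its whole height of 62 mm (the lid is the top 16 mm and does not come off), about 140 g. Origin: centre of its underside; z up. Starts on the 6 mm thick marble-pattern board. Goes into the bamboo tray.
- black_jar: Small closed spice jar, white ceramic body with a black lid, 52 mm diameter over its whole height of 62 mm (the lid is the top 16 mm and does not come off), about 140 g. Origin: centre of its underside; z up. Starts on the 6 mm thick marble-pattern board. Belongs to no kit; stays where it is.
- pin: Short rolling pin of hard orange silicone, 148 mm long along its x, barrel 26 mm diameter, grey hexagonal caps (12 mm long, 30 mm across flats) on its ends keep it from rolling; about 150 g. Origin: middle of its length, on its axis, 15 mm above what it lies on. Lies at the far side of the board, roughly along world y. Goes into the trough of the bamboo tray.
- green_box: Shallow green plastic box, lid off, fixed, 184 (x) by 96 mm (y), press-button latch on its -x end. Origin: centre of underside, on the table; z up. Inner floor at z = 28 mm; rim (6 mm thick) and cross rib (4 mm, at x = 0) rise to z = 36 mm. Two equal 84 mm square wells centred at x = -44 and +44 mm, y = 0; dish and jar may take either, one each.
- bamboo_tray: Flat pale bamboo tray, fixed, 184 (x) by 156 mm (y). Origin: centre of underside, on the table; z up. Floor at z = 8 mm; rim (6 mm thick) and ribs (4 mm) rise to z = 16 mm. Two 84 mm square wells centred at x = -44 and +44, y = -28 mm for dish and jar (either way round, one each); one trough along x, 172 by 56 mm, centred at x = 0, y = +46 mm, for the pin.
Not all that is in view belongs to the job. What is meant by the pin is not pink or purple, and is the smaller of those in its own colour.

How it is judged:
By the outcome, as a careful person would: the job done as asked, in the order asked, and still so for the second after the job is handed in, with the robot touching nothing.
It also fails if it takes over 136 s, if anything falls off the work surface, if the arm or the gripper's body presses on something with over 40 N, if the wrist force passes 120 N, or if a joint passes its speed limit or range.

## Working session

There is one attempt and no reset: what is moved stays moved. The work goes in short steps, Python scripts to look and compute and a tool call to move; the robot and the scene stay as the last step left them, time stands still between calls to the robot, and variables do not carry over. Pictures are saved under pics/ and viewed, at most 15 in all, crops included, and the job is handed in when it is done.

Besides the shell and the picture viewer there is one more tool, called after ">>>" as name([rows], argument=value, ...), one row to a line, values as JSON. servo_tool: Moves the arm, as the interface text tells. Its arguments: {"type":"object","properties":{"targets":{"type":"array"},"grip_force":{"type":"number"}},"required":["targets"]}

```bash
ls; mkdir -p pics
python3 - <<'E'
from workcell import bot, read_camera, camera_info
import cv2
print(bot.read_state())
for n in("scene","top","wrist"):
    print(n,camera_info(n))
for n in("scene","top"):
    cv2.imwrite(f"pics/{n}0.png",read_camera(n)[:,:,::-1])
E
```

```text
pics
{'time': 0.0, 'q': array([-1.28490685e+00,  2.64790731e-01,  1.60536003e+00,  7.46126655e-07,
        1.27368218e+00, -3.68762681e-02]), 'joint_vel': array([-0.00130367, -0.00038396,  0.00035567,  0.00095111,  0.00026611,
       -0.00025158]), 'joint_torque': array([ 1.59888710e-03, -5.15110946e+01, -3.67316043e+01, -1.07273095e-04,
        1.31310974e-02,  2.74225255e-05]), 'tool_pos': array([ 0.21391468, -0.63944998,  0.22994423]), 'tcp_rot': array([-3.09857675e+00, -5.04443817e-01,  4.35591952e-04]), 'wrist_force': array([0.3214456 , 0.55334233, 0.65359214]), 'torque': array([-0.02955699,  0.02581728,  0.01746035]), 'grip_force': 0.0, 'width': 0.99722038754022}
scene {'fx': 479.98068570082484, 'fy': 479.98068570082484, 'cx': 316.4878831045029, 'cy': 202.55028834423138, 'eye': array([ 1.04489464, -0.89316579,  0.82505923]), 'orientation': array([-2.14618779, -0.69773403,  0.35939682])}
top {'fx': 487.2591680104049, 'fy': 487.2591680104049, 'cx': 326.3343322507878, 'cy': 208.9215118268285, 'eye': array([ 0.25088838, -0.06483348,  1.14649928]), 'orientation': array([-2.13417181,  2.15978497, -0.21102989])}
wrist {'fx': 309.70691628693146, 'fy': 309.70691628693146, 'cx': 314.8889752761334, 'cy': 193.81077749939504, 'T_tool_cam': array([[-6.46307761e-04, -9.62962411e-01, -2.69634896e-01,
         6.68080687e-02],
       [ 9.99999597e-01, -4.54370130e-04, -7.74254917e-04,
        -5.98500841e-04],
       [ 6.23064339e-04, -2.69635288e-01,  9.62962317e-01,
        -1.42764748e-01],
       [ 0.00000000e+00,  0.00000000e+00,  0.00000000e+00,
         1.00000000e+00]])}
```

View pics/top0.png

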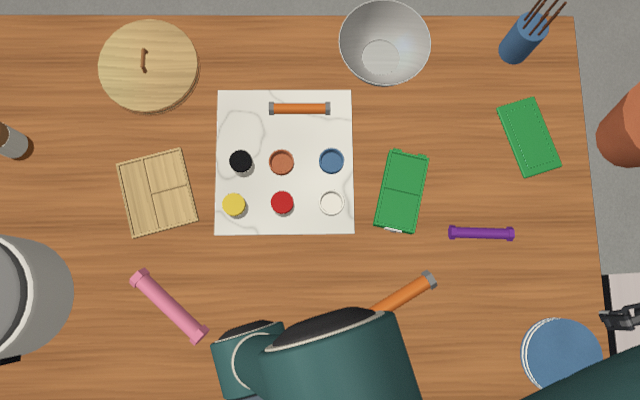

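View pics/scene0.png

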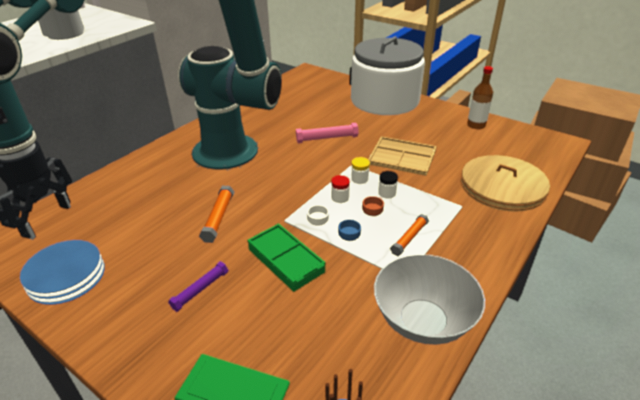

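```bash
cat > h.py <<'E'
import numpy as np,cv2
from scipy.spatial.transform import Rotation as R
from workcell import bot, read_camera, camera_info
def ray(n,u,v,st=None):
    c=camera_info(n); a,b=(u-c['cx'])/c['fx'],(v-c['cy'])/c['fy']
    if n=='wrist':
        r=np.hypot(a,b); s=np.sinc(r/np.pi); d=np.array([a*s,b*s,np.cos(r)])
        T=c['T_tool_cam']; Rt=R.from_rotvec(st['tcp_rot']).as_matrix()
        return st['tool_pos']+Rt@T[:3,3], Rt@T[:3,:3]@d
    return np.array(c['eye']),R.from_rotvec(c['orientation']).apply([a,b,1.])
def px2w(n,u,v,z,st=None):
    e,d=ray(n,u,v,st); return e+d*(z-e[2])/d[2]
def blob(img,lo,hi,roi):
    x0,y0,x1,y1=roi; m=cv2.inRange(cv2.cvtColor(img,cv2.COLOR_RGB2HSV)[y0:y1,x0:x1],np.array(lo),np.array(hi))
    cs,_=cv2.findContours(m,cv2.RETR_EXTERNAL,cv2.CHAIN_APPROX_NONE)
    return (max(cs,key=cv2.contourArea).reshape(-1,2)+[x0,y0]).astype(float)
def rect(n,c,z,st=None):
    p=np.array([px2w(n,u,v,z,st)[:2] for u,v in cv2.convexHull(c.astype(np.float32)).reshape(-1,2)],np.float32)*1000
    return cv2.minAreaRect(p)
def circ(n,c,z,st=None):
    p=np.array([px2w(n,u,v,z,st)[:2] for u,v in c],np.float32)*1000
    return cv2.fitEllipse(p)
E
cat > m.py <<'E'
from h import *
t=read_camera('top')
f=lambda r:np.round(np.hstack([np.ravel(q) for q in r]),1)
print('green',f(rect('top',blob(t,(50,80,40),(80,255,255),(365,140,440,240)),.036)))
print('tray',f(rect('top',blob(t,(10,40,150),(28,140,255),(108,140,206,245)),.016)))
print('pin',f(rect('top',blob(t,(3,150,120),(15,255,255),(255,95,340,122)),.021)))
print('pin+caps',f(rect('top',blob(t,(0,0,0),(255,255,180),(262,97,338,119)),.021)))
print('blue',f(circ('top',blob(t,(95,80,40),(125,255,255),(310,140,350,180)),.034)))
print('brown',f(circ('top',blob(t,(3,80,40),(15,255,255),(262,140,300,180)),.034)))
print('red',f(circ('top',blob(t,(170,120,80),(180,255,255),(262,185,300,220)),.068)))
print('yel',f(circ('top',blob(t,(20,120,80),(35,255,255),(215,185,255,220)),.068)))
print('black',f(circ('top',blob(t,(0,0,0),(180,255,70),(220,140,260,180)),.068)))
print('white~',px2w('top',331,203,.034))
big=np.vstack([np.hstack([cv2.resize(t[y:y+60,x:x+80],None,fx=5,fy=5,interpolation=2) for x,y in r]) for r in [((290,173),(115,145)),((260,85),(370,145))]])
cv2.imwrite('pics/crop1.png',big[:,:,::-1])
E
python3 m.py
```

```text
green [ 481.5 -273.8   98.   191.7   76.3]
tray [487.7 300.8 257.2 229.3   1.5]
pin [688.4 -36.  121.3  22.9  89.8]
pin+caps [689.7 -37.1 147.8  30.6  89.8]
blue [ 554.1 -110.4   54.6   58.3   79.5]
brown [551.8   7.   56.4  59.9 101.8]Traceback (most recent call last):
  File "m.py", line 10, in <module>
    print('red',f(circ('top',blob(t,(170,120,80),(180,255,255),(262,185,300,220)),.068)))
                             ~~~~^^^^^^^^^^^^^^^^^^^^^^^^^^^^^^^^^^^^^^^^^^^^^^^^
  File "h.py", line 16, in blob
    return (max(cs,key=cv2.contourArea).reshape(-1,2)+[x0,y0]).astype(float)
            ~~~^^^^^^^^^^^^^^^^^^^^^^^^
ValueError: max() iterable argument is empty
```

```bash
sed -i 's/(170,120,80),(180,255,255)/(0,190,80),(180,255,255)/; s/^print(.tray.*$/h=cv2.cvtColor(t,cv2.COLOR_RGB2HSV); print(h[205,140],h[165,160],h[250,170],h[150,118],h[203,282],h[222,205])/' m.py
python3 m.py
```

```text
green [ 481.5 -273.8   98.   191.7   76.3]
[ 19  94 192] [ 19  93 200] [ 14 138 168] [ 14 137 170] [  1 188 189] [ 14 136 163]
pin [688.4 -36.  121.3  23.   89.8]
pin+caps [689.7 -37.1 147.8  30.6  89.8]
blue [ 554.1 -110.5   54.5   58.3   80.6]
brown [551.8   7.   56.3  59.9 103.3]
red [449.2   3.5  42.9  46.2 114.5]
yel [445.9 110.9  47.6  50.7 142.2]
black [545.6  96.5  47.   50.  132. ]
white~ [ 0.45252394 -0.10928788  0.034     ]
```

View pics/crop1.png

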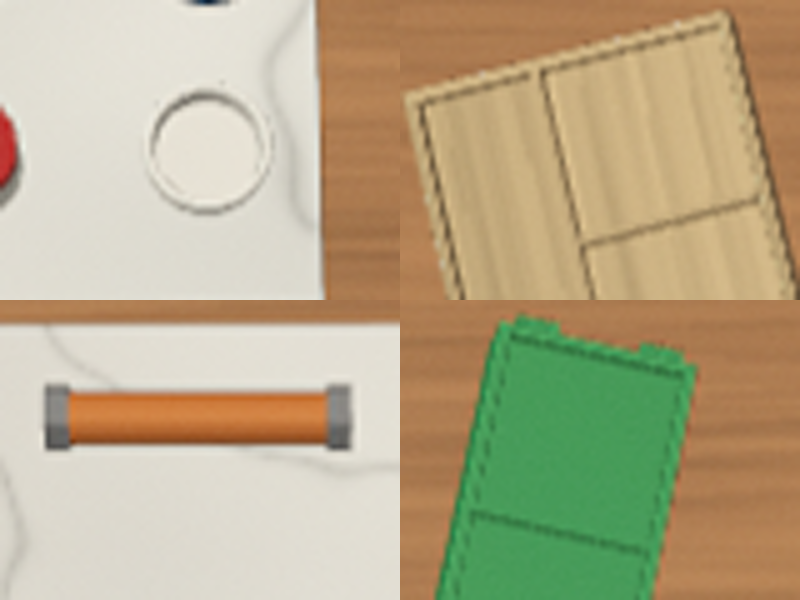

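```bash
cat > m2.py <<'E'
from h import *
t=read_camera('top')
f=lambda r:np.round(np.hstack([np.ravel(q) for q in r]),1)
c=blob(t,(16,50,100),(25,118,255),(108,140,206,245))
print('tray',f(rect('top',c,.016)), f(rect('top',c,.008)))
for u,v in[(384,187),(419.2,195),(401.6,191.1)]: print(px2w('top',u,v,.036))
g=blob(t,(50,80,40),(80,255,255),(365,140,440,240))
print(cv2.boxPoints(rect('top',g,.036)))
print(px2w('top',331.4,203,.034))
x=(t[140:250,105:215],t[140:250,360:470])
cv2.imwrite('pics/crop2.png',np.hstack([cv2.resize(q,(400,400),interpolation=2) for q in x])[:,:,::-1])
E
python3 m2.py
```

```text
tray [486.6 299.  186.9 158.4  14.9] [488.3 301.6 188.2 159.5  14.9]
[ 0.48902792 -0.2337947   0.036     ]
[ 0.46924917 -0.31568062  0.036     ]
[ 0.47889637 -0.27474366  0.036     ]
[[ 376.75427 -298.76593]
 [ 563.1637  -343.982  ]
 [ 586.22864 -248.89374]
 [ 399.8192  -203.67767]]
[ 0.45251536 -0.11021723  0.034     ]
```

View pics/crop2.png

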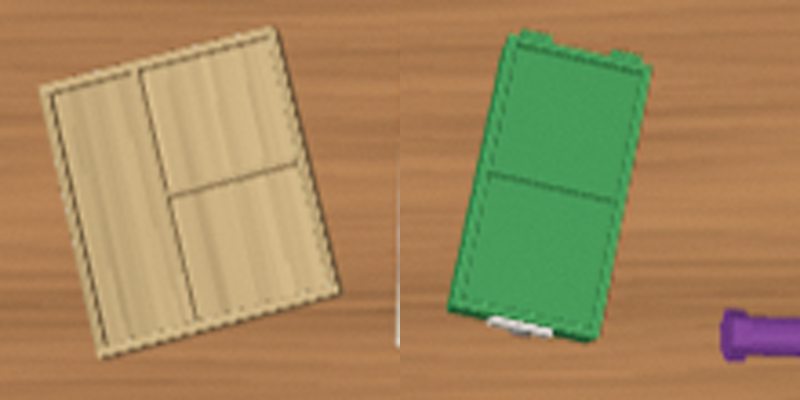

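```bash
cat >> h.py <<'E'
def go(*ws):
    """ws: (x,y,z in mm, theta deg) world targets -> row values from the present pose"""
    s=bot.read_state(); M=R.from_rotvec(s['tcp_rot']).as_matrix(); th=np.degrees(np.arctan2(M[1,0],M[0,0]))
    print('t %.2f'%s['time'],'tcp',np.round(s['tool_pos']*1000,1),'th %.2f'%th,'w %.3f'%s['width'],'F',np.round(s['wrist_force'],1),'g %.1f'%s['grip_force'],'tilt',np.round(M[:2,2],4))
    for w in ws:
        d=M.T@(np.array(w[:3])/1000-s['tool_pos'])/.5
        r=(th-w[3]+180)%360-180
        print('x %.4f y %.4f z %.4f roll %.4f'%(*d,r/180),'rows %.1f'%max(np.linalg.norm(d)*500/41.7,abs(r)/7.16))
E
python3 -c "
from h import *
go((452.5,-110,120,31.35))"
```

```text
t 0.25 tcp [ 214.  -639.8  230.6] th 18.49 w 0.997 F [ 0.5  0.4 -0.4] g 0.0 tilt [-0.0003  0.0011]
x 0.7884 y -0.8533 z 0.2222 roll -0.0714 rows 14.2
```

>>> servo_tool([
  {"hand": -1,"x": 0.788,"y": -0.853,"z": 0.1,"roll": -0.0714},
  {"hand": -1,"x": 0.788,"y": -0.853,"z": 0.1,"roll": -0.0714},
  {"hand": -1,"x": 0.788,"y": -0.853,"z": 0.1,"roll": -0.0714},
  {"hand": -1,"x": 0.788,"y": -0.853,"z": 0.1,"roll": -0.0714},
  {"hand": -1,"x": 0.788,"y": -0.853,"z": 0.1,"roll": -0.0714},
  {"hand": -1,"x": 0.788,"y": -0.853,"z": 0.1,"roll": -0.0714},
  {"hand": -1,"x": 0.788,"y": -0.853,"z": 0.1,"roll": -0.0714},
  {"hand": -1,"x": 0.788,"y": -0.853,"z": 0.1,"roll": -0.0714},
  {"hand": -1,"x": 0.788,"y": -0.853,"z": 0.1,"roll": -0.0714},
  {"hand": -1,"x": 0.788,"y": -0.853,"z": 0.1,"roll": -0.0714},
], grip_force=30)

```text
time: 1.08
tool_pos: [0.3848, -0.2597, 0.1956]
tcp_rot: [3.024, 0.848, 0.001]
wrist_force: [0.9, -0.3, 0.8]
width: 1.0
grip_force: 0.0
```

```bash
python3 -c "
from h import *
go((452.5,-110,120,31.35))"
```

```text
t 1.08 tcp [ 384.8 -259.7  195.6] th 31.32 w 1.000 F [ 0.9 -0.3  0.8] g 0.0 tilt [ 0.0007 -0.0004]
x 0.2712 y -0.1856 z 0.1511 roll -0.0002 rows 4.3
```

>>> servo_tool([
  {"hand": -1,"x": 0.25,"y": -0.17,"z": 0.14,"roll": 0},
  {"hand": -1,"x": 0.25,"y": -0.17,"z": 0.14,"roll": 0},
  {"hand": -1,"x": 0.25,"y": -0.17,"z": 0.14,"roll": 0},
  {"hand": -1,"x": 0.25,"y": -0.17,"z": 0.14,"roll": 0},
  {"hand": -1,"x": 0.25,"y": -0.17,"z": 0.14,"roll": 0},
  {"hand": -1,"x": 0.25,"y": -0.17,"z": 0.14,"roll": 0},
  {"hand": -1,"x": 0.25,"y": -0.17,"z": 0.14,"roll": 0},
])

```text
time: 1.67
tool_pos: [0.4471, -0.124, 0.1257]
tcp_rot: [3.024, 0.851, -0.0]
wrist_force: [0.1, 0.1, 0.2]
width: 1.001
grip_force: 0.0
```

```bash
python3 -c "
from h import *
go((452.5,-110,16,31.35),(452.5,-110,10,31.35))
s=bot.read_state();w=read_camera('wrist');cv2.imwrite('pics/w1.png',w[:,:,::-1])
"
```

```text
t 1.67 tcp [ 447.1 -124.   125.7] th 31.43 w 1.001 F [0.1 0.1 0.2] g 0.0 tilt [-0.0002 -0.0005]
x 0.0238 y -0.0184 z 0.2194 roll 0.0004 rows 2.7
x 0.0238 y -0.0184 z 0.2314 roll 0.0004 rows 2.8
```

View pics/w1.png

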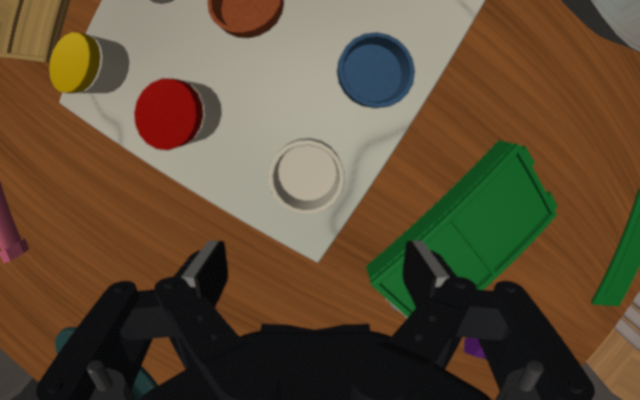

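```bash
python3 -c "
from h import *
s=bot.read_state()
for u,v,z in [(307,175,.034),(169,114,.068),(375,70,.034)]: print(px2w('wrist',u,v,z,s))
"
```

```text
[ 0.45766992 -0.11013448  0.034     ]
[ 0.45257842 -0.00231343  0.068     ]
[ 0.55423732 -0.11160461  0.034     ]
```

```bash
python3 -c "
from h import *
go((455.5,-110,40,31.35),(455.5,-110,11,31.35))
"
```

```text
t 1.72 tcp [ 447.3 -124.7  126.1] th 31.34 w 0.996 F [0.1 0.3 0.5] g 0.0 tilt [ 0.0008 -0.0008]
x 0.0292 y -0.0169 z 0.1723 roll -0.0001 rows 2.1
x 0.0292 y -0.0170 z 0.2303 roll -0.0001 rows 2.8
```

>>> servo_tool([
  {"hand": -1,"x": 0.029,"y": -0.017,"z": 0.08,"roll": 0},
  {"hand": -1,"x": 0.029,"y": -0.017,"z": 0.14,"roll": 0},
  {"hand": -1,"x": 0.029,"y": -0.017,"z": 0.19,"roll": 0},
  {"hand": -1,"x": 0.029,"y": -0.017,"z": 0.22,"roll": 0},
  {"hand": -1,"x": 0.029,"y": -0.017,"z": 0.23,"roll": 0},
  {"hand": -1,"x": 0.029,"y": -0.017,"z": 0.23,"roll": 0},
  {"hand": -0.3,"x": 0.029,"y": -0.017,"z": 0.23,"roll": 0},
  {"hand": 0,"x": 0.029,"y": -0.017,"z": 0.23,"roll": 0},
  {"hand": 0.3,"x": 0.029,"y": -0.017,"z": 0.23,"roll": 0},
  {"hand": 1,"x": 0.029,"y": -0.017,"z": 0.23,"roll": 0},
])

```text
time: 2.55
tool_pos: [0.4568, -0.1101, 0.0127]
tcp_rot: [3.023, 0.848, 0.005]
wrist_force: [-1.0, -2.0, 5.6]
width: 0.678
grip_force: 32.1
```

>>> servo_tool([
  {"hand": 1,"x": 0,"y": 0,"z": 0,"roll": 0},
  {"hand": 1,"x": 0,"y": 0,"z": 0,"roll": 0},
  {"hand": 1,"x": 0,"y": 0,"z": 0,"roll": 0},
  {"hand": 1,"x": 0,"y": 0,"z": 0,"roll": 0},
])

```text
time: 2.88
tool_pos: [0.4568, -0.1101, 0.0127]
tcp_rot: [3.022, 0.848, 0.005]
wrist_force: [-2.0, -2.0, 5.9]
width: 0.673
grip_force: 32.1
```

```bash
python3 -c "
from h import *
go((522.3,-284.9,110,31.35))
s=bot.read_state();w=read_camera('wrist');cv2.imwrite('pics/w2.png',w[:,:,::-1])
"
```

```text
t 2.88 tcp [ 456.8 -110.1   12.7] th 31.36 w 0.673 F [-2.  -2.   5.9] g 32.1 tilt [ 0.0035 -0.0017]
x -0.0696 y 0.3673 z -0.1935 roll 0.0001 rows 5.0
```

View pics/w2.png

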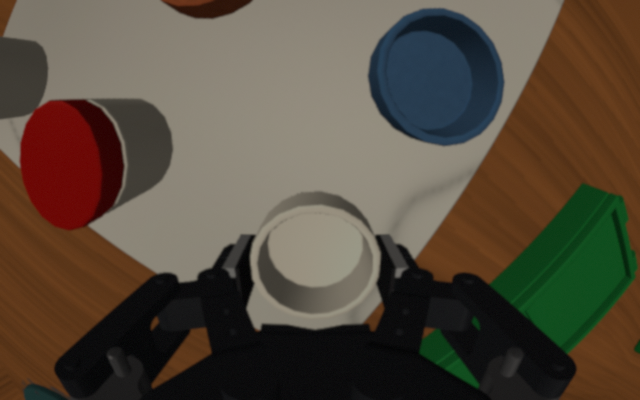

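>>> servo_tool([
  {"hand": 1,"x": 0,"y": 0,"z": -0.03,"roll": 0},
  {"hand": 1,"x": 0,"y": 0,"z": -0.09,"roll": 0},
  {"hand": 1,"x": 0,"y": 0,"z": -0.16,"roll": 0},
  {"hand": 1,"x": -0.03,"y": 0.06,"z": -0.19,"roll": 0},
  {"hand": 1,"x": -0.04,"y": 0.12,"z": -0.19,"roll": 0},
  {"hand": 1,"x": -0.05,"y": 0.19,"z": -0.19,"roll": 0},
  {"hand": 1,"x": -0.06,"y": 0.26,"z": -0.19,"roll": 0},
  {"hand": 1,"x": -0.07,"y": 0.32,"z": -0.19,"roll": 0},
  {"hand": 1,"x": -0.07,"y": 0.367,"z": -0.19,"roll": 0},
  {"hand": 1,"x": -0.07,"y": 0.367,"z": -0.19,"roll": 0},
])

```text
time: 3.77
tool_pos: [0.5236, -0.2889, 0.1075]
tcp_rot: [3.021, 0.844, 0.006]
wrist_force: [0.9, -0.2, -0.5]
width: 0.681
grip_force: 32.8
```

```bash
python3 -c "
from h import *
go((522.3,-284.9,42,31.35),(522.3,-284.9,35,31.35))
s=bot.read_state();w=read_camera('wrist');cv2.imwrite('pics/w3.png',w[:,:,::-1])
"
```

```text
t 3.77 tcp [ 523.6 -288.9  107.5] th 31.21 w 0.681 F [ 0.9 -0.2 -0.5] g 32.8 tilt [ 0.0051 -0.0041]
x 0.0016 y -0.0089 z 0.1310 roll -0.0008 rows 1.6
x 0.0016 y -0.0090 z 0.1450 roll -0.0008 rows 1.7
```

View pics/w3.png

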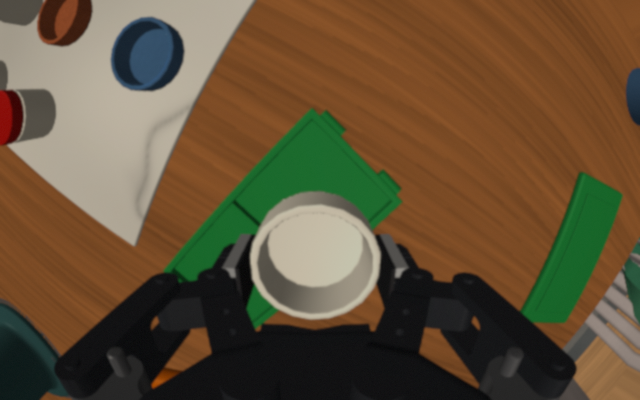

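```bash
python3 -c "
from h import *
s=bot.read_state()
c,a=np.array([479.5,-274.5]),np.radians(-13.65)
Q=np.array([[np.cos(a),-np.sin(a)],[np.sin(a),np.cos(a)]])
print('expect outer corners',c+Q@[92,48],c+Q@[92,-48],'rib',c+Q@[0,42])
for u,v in [(313,109),(401,200),(235,203)]: print(px2w('wrist',u,v,.036,s)*1000)
"
```

```text
expect outer corners [ 580.22903012 -249.56683953] [ 557.57396905 -342.85536084] rib [ 489.41158922 -233.68627193]
[ 578.55615276 -249.83986906   36.        ]
[ 556.79757366 -339.02480127   36.        ]
[ 491.33696789 -235.15315413   36.        ]
```

>>> servo_tool([
  {"hand": 1,"x": 0.002,"y": -0.009,"z": 0.04,"roll": 0},
  {"hand": 1,"x": 0.002,"y": -0.009,"z": 0.09,"roll": 0},
  {"hand": 1,"x": 0.002,"y": -0.009,"z": 0.12,"roll": 0},
  {"hand": 1,"x": 0.002,"y": -0.009,"z": 0.132,"roll": 0},
  {"hand": 1,"x": 0.002,"y": -0.009,"z": 0.138,"roll": 0},
  {"hand": 1,"x": 0.002,"y": -0.009,"z": 0.141,"roll": 0},
  {"hand": 1,"x": 0.002,"y": -0.009,"z": 0.143,"roll": 0},
  {"hand": 1,"x": 0.002,"y": -0.009,"z": 0.144,"roll": 0},
  {"hand": 1,"x": 0.002,"y": -0.009,"z": 0.144,"roll": 0},
])

```text
time: 4.57
tool_pos: [0.52, -0.2801, 0.0348]
tcp_rot: [3.023, 0.848, 0.003]
wrist_force: [0.1, 0.9, 0.9]
width: 0.678
grip_force: 32.9
```

```bash
python3 -c "
from h import *
go((522.3,-284.9,35,31.35))
"
```

```text
t 4.57 tcp [ 520.  -280.1   34.8] th 31.35 w 0.678 F [0.1 0.9 0.9] g 32.9 tilt [ 0.002 -0.001]
x -0.0011 y 0.0105 z -0.0003 roll -0.0000 rows 0.1
```

>>> servo_tool([
  {"hand": 1,"x": -0.001,"y": 0.008,"z": 0,"roll": 0},
  {"hand": 1,"x": -0.001,"y": 0.01,"z": 0.001,"roll": 0},
  {"hand": 1,"x": -0.001,"y": 0.01,"z": 0.002,"roll": 0},
  {"hand": 1,"x": -0.001,"y": 0.01,"z": 0.002,"roll": 0},
  {"hand": -0.37,"x": -0.001,"y": 0.01,"z": 0.002,"roll": 0},
  {"hand": -0.45,"x": -0.001,"y": 0.01,"z": 0.002,"roll": 0},
  {"hand": -0.52,"x": -0.001,"y": 0.01,"z": 0.002,"roll": 0},
  {"hand": -0.58,"x": -0.001,"y": 0.01,"z": 0.002,"roll": 0},
  {"hand": -0.58,"x": -0.001,"y": 0.01,"z": 0.002,"roll": 0},
  {"hand": -0.58,"x": -0.001,"y": 0.01,"z": 0.002,"roll": 0},
])

```text
time: 5.4
tool_pos: [0.5212, -0.2844, 0.0324]
tcp_rot: [-3.025, -0.849, 0.0]
wrist_force: [-0.4, 0.1, -0.9]
width: 0.784
grip_force: 0.0
```

```bash
python3 -c "
from h import *
go((451,1,120,76.35))
"
```

```text
t 5.40 tcp [ 521.2 -284.4   32.4] th 31.34 w 0.784 F [-0.4  0.1 -0.9] g 0.0 tilt [-0.0001 -0.    ]
x 0.1769 y -0.5605 z -0.1753 roll -0.2501 rows 7.4
```

>>> servo_tool([
  {"hand": -0.58,"x": 0,"y": 0,"z": -0.03,"roll": 0},
  {"hand": -0.58,"x": 0,"y": 0,"z": -0.09,"roll": 0},
  {"hand": -1,"x": 0,"y": 0,"z": -0.17,"roll": 0},
  {"hand": -1,"x": 0.05,"y": -0.15,"z": -0.2,"roll": 0},
  {"hand": -1,"x": 0.17,"y": -0.5,"z": -0.2,"roll": 0},
  {"hand": -1,"x": 0.17,"y": -0.5,"z": -0.2,"roll": 0},
  {"hand": -1,"x": 0.17,"y": -0.5,"z": -0.2,"roll": 0},
  {"hand": -1,"x": 0.17,"y": -0.5,"z": -0.2,"roll": 0},
  {"hand": -1,"x": 0.17,"y": -0.5,"z": -0.2,"roll": 0},
  {"hand": -1,"x": 0.17,"y": -0.5,"z": -0.2,"roll": 0},
])

```text
time: 6.23
tool_pos: [0.4619, -0.0227, 0.1323]
tcp_rot: [-3.022, -0.851, 0.001]
wrist_force: [-0.2, 0.5, 0.0]
width: 0.998
grip_force: 0.0
```

>>> servo_tool([
  {"hand": -1,"x": 0,"y": -0.02,"z": 0,"roll": 0},
  {"hand": -1,"x": 0,"y": -0.02,"z": 0,"roll": 0},
  {"hand": -1,"x": 0,"y": -0.02,"z": 0,"roll": 0},
])

```text
time: 6.48
tool_pos: [0.4587, -0.0183, 0.1326]
tcp_rot: [3.024, 0.85, 0.0]
wrist_force: [1.4, -0.3, -0.3]
width: 1.004
grip_force: 0.0
```

```bash
python3 -c "
from h import *
s=bot.read_state();w=read_camera('wrist');t=read_camera('top')
c=blob(w,(0,150,60),(6,255,255),(150,50,450,330));print(len(c),circ('wrist',c,.068,s))
go((451,0,46,31.35),(451,0,36,31.35))
cv2.imwrite('pics/w4.png',np.vstack([w[:300],t[100:300]])[:,:,::-1])
"
```

```text
196 ((451.1875, 3.2321152687072754), (48.81559371948242, 50.91847610473633), 108.54571533203125)
t 6.58 tcp [459.1 -19.1 132.6] th 31.29 w 1.000 F [ 0.1 -0.4  1.1] g 0.0 tilt [ 0.0003 -0.0005]
x 0.0060 y -0.0412 z 0.1731 roll -0.0004 rows 2.1
x 0.0060 y -0.0412 z 0.1931 roll -0.0004 rows 2.4
```

View pics/w4.png

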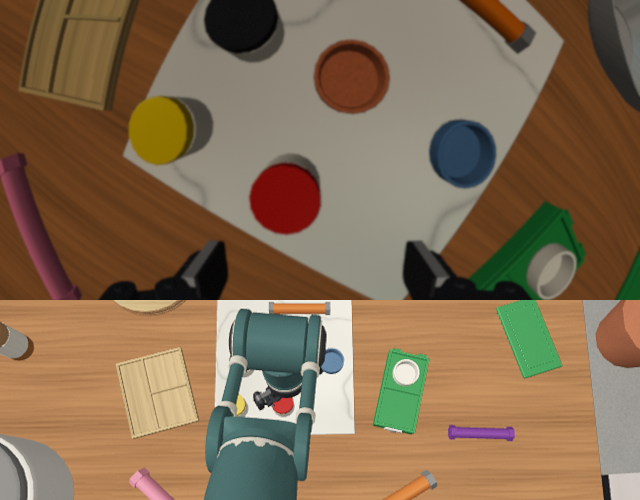

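>>> servo_tool([
  {"hand": -1,"x": 0.01,"y": -0.046,"z": 0.03,"roll": 0},
  {"hand": -1,"x": 0.01,"y": -0.046,"z": 0.09,"roll": 0},
  {"hand": -1,"x": 0.01,"y": -0.046,"z": 0.15,"roll": 0},
  {"hand": -1,"x": 0.01,"y": -0.046,"z": 0.19,"roll": 0},
  {"hand": -1,"x": 0.01,"y": -0.046,"z": 0.197,"roll": 0},
  {"hand": -1,"x": 0.01,"y": -0.046,"z": 0.197,"roll": 0},
  {"hand": -0.3,"x": 0.01,"y": -0.046,"z": 0.197,"roll": 0},
  {"hand": 0,"x": 0.01,"y": -0.046,"z": 0.197,"roll": 0},
  {"hand": 0.3,"x": 0.01,"y": -0.046,"z": 0.197,"roll": 0},
  {"hand": 1,"x": 0.01,"y": -0.046,"z": 0.197,"roll": 0},
])

```text
time: 7.42
tool_pos: [0.4529, 0.0039, 0.036]
tcp_rot: [3.023, 0.848, 0.006]
wrist_force: [-0.2, -1.7, 4.6]
width: 0.605
grip_force: 31.1
```

>>> servo_tool([
  {"hand": 1,"x": 0,"y": 0,"z": 0,"roll": 0},
  {"hand": 1,"x": 0,"y": 0,"z": 0,"roll": 0},
  {"hand": 1,"x": 0,"y": 0,"z": 0,"roll": 0},
  {"hand": 1,"x": 0,"y": 0,"z": 0,"roll": 0},
])

```text
time: 7.75
tool_pos: [0.4529, 0.0039, 0.0359]
tcp_rot: [3.023, 0.849, 0.006]
wrist_force: [-0.9, -2.6, 6.6]
width: 0.603
grip_force: 31.3
```

```bash
python3 -c "
from h import *
go((436.7,-264.1,120,31.35))
"
```

```text
t 7.75 tcp [452.9   3.9  35.9] th 31.37 w 0.603 F [-0.9 -2.6  6.6] g 31.3 tilt [ 0.004  -0.0008]
x -0.3062 y 0.4412 z -0.1678 roll 0.0001 rows 6.7
```

>>> servo_tool([
  {"hand": 1,"x": 0,"y": 0,"z": -0.03,"roll": 0},
  {"hand": 1,"x": 0,"y": 0,"z": -0.09,"roll": 0},
  {"hand": 1,"x": -0.02,"y": 0.03,"z": -0.15,"roll": 0},
  {"hand": 1,"x": -0.06,"y": 0.09,"z": -0.168,"roll": 0},
  {"hand": 1,"x": -0.11,"y": 0.16,"z": -0.168,"roll": 0},
  {"hand": 1,"x": -0.16,"y": 0.23,"z": -0.168,"roll": 0},
  {"hand": 1,"x": -0.21,"y": 0.3,"z": -0.168,"roll": 0},
  {"hand": 1,"x": -0.25,"y": 0.36,"z": -0.168,"roll": 0},
  {"hand": 1,"x": -0.29,"y": 0.42,"z": -0.168,"roll": 0},
  {"hand": 1,"x": -0.306,"y": 0.441,"z": -0.168,"roll": 0},
])

```text
time: 8.58
tool_pos: [0.435, -0.2681, 0.1188]
tcp_rot: [3.023, 0.844, 0.001]
wrist_force: [0.0, 0.3, -2.6]
width: 0.601
grip_force: 32.2
```

>>> servo_tool([
  {"hand": 1,"x": 0,"y": 0,"z": 0,"roll": 0},
  {"hand": 1,"x": 0,"y": 0,"z": 0,"roll": 0},
])

```text
time: 8.75
tool_pos: [0.4345, -0.2635, 0.1178]
tcp_rot: [-3.024, -0.845, 0.0]
wrist_force: [0.3, 0.9, -2.6]
width: 0.601
grip_force: 32.2
```

```bash
python3 -c "
from h import *
go((436.7,-264.1,58,31.35))
"
```

```text
t 8.75 tcp [ 434.5 -263.5  117.8] th 31.23 w 0.601 F [ 0.3  0.9 -2.6] g 32.2 tilt [-0.0005  0.0012]
x 0.0032 y 0.0034 z 0.1196 roll -0.0007 rows 1.4
```

>>> servo_tool([
  {"hand": 1,"x": 0.003,"y": 0.003,"z": 0.05,"roll": 0},
  {"hand": 1,"x": 0.003,"y": 0.003,"z": 0.09,"roll": 0},
  {"hand": 1,"x": 0.003,"y": 0.003,"z": 0.105,"roll": 0},
  {"hand": 1,"x": 0.003,"y": 0.003,"z": 0.112,"roll": 0},
  {"hand": 1,"x": 0.003,"y": 0.003,"z": 0.116,"roll": 0},
  {"hand": 1,"x": 0.003,"y": 0.003,"z": 0.118,"roll": 0},
  {"hand": 1,"x": 0.003,"y": 0.003,"z": 0.12,"roll": 0},
  {"hand": 1,"x": 0.003,"y": 0.003,"z": 0.12,"roll": 0},
  {"hand": 1,"x": 0.003,"y": 0.003,"z": 0.12,"roll": 0},
])

```text
time: 9.5
tool_pos: [0.4376, -0.2645, 0.0589]
tcp_rot: [3.024, 0.848, 0.002]
wrist_force: [-0.1, 0.2, -0.6]
width: 0.598
grip_force: 32.2
```

```bash
python3 -c "
from h import *
go((436.7,-264.1,58,31.35))
"
```

```text
t 9.50 tcp [ 437.6 -264.5   58.9] th 31.35 w 0.598 F [-0.1  0.2 -0.6] g 32.2 tilt [ 0.0013 -0.0008]
x -0.0012 y -0.0016 z 0.0018 roll -0.0000 rows 0.0
```

>>> servo_tool([
  {"hand": 1,"x": 0,"y": 0,"z": 0.001,"roll": 0},
  {"hand": 1,"x": 0,"y": 0,"z": 0.002,"roll": 0},
  {"hand": -0.22,"x": 0,"y": 0,"z": 0.002,"roll": 0},
  {"hand": -0.3,"x": 0,"y": 0,"z": 0.002,"roll": 0},
  {"hand": -0.4,"x": 0,"y": 0,"z": 0.002,"roll": 0},
  {"hand": -0.5,"x": 0,"y": 0,"z": 0.002,"roll": 0},
  {"hand": -0.5,"x": 0,"y": 0,"z": 0.002,"roll": 0},
  {"hand": -0.5,"x": 0,"y": 0,"z": -0.03,"roll": 0},
  {"hand": -0.5,"x": 0,"y": 0,"z": -0.1,"roll": 0},
  {"hand": -0.5,"x": 0,"y": 0,"z": -0.16,"roll": 0},
])

```text
time: 10.33
tool_pos: [0.436, -0.2634, 0.1379]
tcp_rot: [-3.022, -0.848, 0.003]
wrist_force: [0.3, -0.1, -0.0]
width: 0.75
grip_force: 0.0
```

```bash
python3 -c "
from h import *
go((680,-37,130,90))
t=read_camera('top');cv2.imwrite('pics/t5.png',t[:,:,::-1])
"
```

```text
t 10.33 tcp [ 436.  -263.4  137.9] th 31.34 w 0.750 F [ 0.3 -0.1 -0. ] g 0.0 tilt [-0.0027  0.0019]
x 0.6524 y -0.1329 z 0.0153 roll -0.3259 rows 8.2
```

View pics/t5.png

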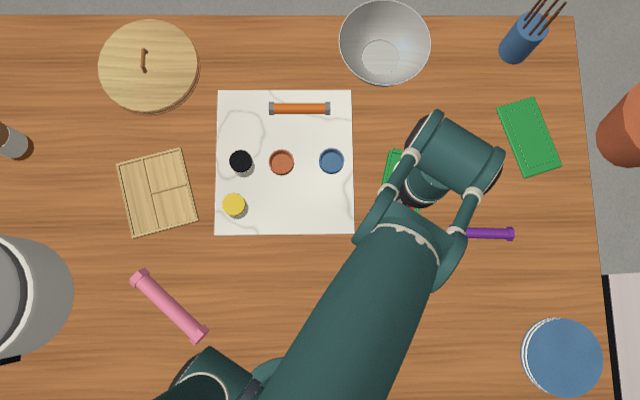

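>>> servo_tool([
  {"hand": -0.5,"x": 0.652,"y": -0.133,"z": 0,"roll": -0.326},
  {"hand": -0.5,"x": 0.652,"y": -0.133,"z": 0,"roll": -0.326},
  {"hand": -0.5,"x": 0.652,"y": -0.133,"z": 0,"roll": -0.326},
  {"hand": -0.5,"x": 0.652,"y": -0.133,"z": 0,"roll": -0.326},
  {"hand": -0.5,"x": 0.652,"y": -0.133,"z": 0,"roll": -0.326},
  {"hand": -0.5,"x": 0.652,"y": -0.133,"z": 0,"roll": -0.326},
  {"hand": -0.5,"x": 0.652,"y": -0.133,"z": 0,"roll": -0.326},
  {"hand": -0.5,"x": 0.652,"y": -0.133,"z": 0,"roll": -0.326},
  {"hand": -0.5,"x": 0.652,"y": -0.133,"z": 0,"roll": -0.326},
  {"hand": -0.5,"x": 0.652,"y": -0.133,"z": 0,"roll": -0.326},
])

```text
time: 11.22
tool_pos: [0.682, -0.0358, 0.1372]
tcp_rot: [-2.217, -2.226, 0.0]
wrist_force: [-0.3, -0.4, -0.9]
width: 0.75
grip_force: 0.0
```

>>> servo_tool([
  {"hand": -0.5,"x": 0,"y": 0,"z": 0,"roll": 0},
  {"hand": -0.5,"x": 0,"y": 0,"z": 0,"roll": 0},
])

```text
time: 11.38
tool_pos: [0.6798, -0.0385, 0.1375]
tcp_rot: [-2.222, -2.219, 0.002]
wrist_force: [-0.1, -0.1, 0.2]
width: 0.754
grip_force: 0.0
```

```bash
python3 -c "
from h import *
s=bot.read_state();w=read_camera('wrist')
for lo,hi in[((3,150,60),(15,255,255))]:
    c=blob(w,lo,hi,(60,60,580,260));print(len(c),c.min(0),c.max(0),rect('wrist',c,.021,s))
go((689.5,-37,16,90))
cv2.imwrite('pics/w6.png',w[:,:,::-1])
"
```

```text
691 [383.  60.] [554. 259.] ((833.0081176757812, -10.004058837890625), (220.12513732910156, 184.52169799804688), 89.77394104003906)
t 11.43 tcp [679.8 -38.8 137.8] th 89.91 w 0.754 F [ 0.1  0.3 -0. ] g 0.0 tilt [-0.0009 -0.0001]
x 0.0037 y 0.0196 z 0.2435 roll -0.0005 rows 2.9
```

View pics/w6.png

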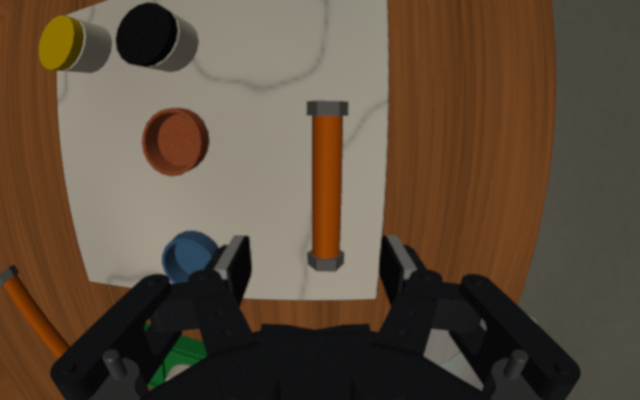

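```bash
python3 -c "
from h import *
s=bot.read_state()
a,b=[px2w('wrist',u,v,z,s)*1000 for u,v,z in((327.5,101,.025),(325.5,270,.025))];print(a,b,(a+b)/2,np.hypot(*(a-b)[:2]))
"
```

```text
[688.4301676  36.5469689  25.       ] [ 687.80775942 -116.27978246   25.        ] [688.11896351 -39.86640678  25.        ] 152.8280187816983
```

>>> servo_tool([
  {"hand": -0.5,"x": 0,"y": 0.0185,"z": 0.06,"roll": 0},
  {"hand": -0.5,"x": 0,"y": 0.0185,"z": 0.13,"roll": 0},
  {"hand": -0.5,"x": 0,"y": 0.0185,"z": 0.2,"roll": 0},
  {"hand": -0.5,"x": 0,"y": 0.0185,"z": 0.24,"roll": 0},
  {"hand": -0.5,"x": 0,"y": 0.0185,"z": 0.251,"roll": 0},
  {"hand": -0.3,"x": 0,"y": 0.0185,"z": 0.251,"roll": 0},
  {"hand": 0,"x": 0,"y": 0.0185,"z": 0.251,"roll": 0},
  {"hand": 0.2,"x": 0,"y": 0.0185,"z": 0.251,"roll": 0},
  {"hand": 0.4,"x": 0,"y": 0.0185,"z": 0.251,"roll": 0},
  {"hand": 1,"x": 0,"y": 0.0185,"z": 0.251,"roll": 0},
], grip_force=40)

```text
time: 12.27
tool_pos: [0.6919, -0.0382, 0.0156]
tcp_rot: [2.219, 2.22, 0.004]
wrist_force: [-1.8, -1.2, 6.4]
width: 0.28
grip_force: 39.4
```

>>> servo_tool([
  {"hand": 1,"x": 0,"y": 0,"z": 0,"roll": 0},
  {"hand": 1,"x": 0,"y": 0,"z": 0,"roll": 0},
  {"hand": 1,"x": 0,"y": 0,"z": 0,"roll": 0},
  {"hand": 1,"x": 0,"y": 0,"z": 0,"roll": 0},
])

```text
time: 12.6
tool_pos: [0.6919, -0.0382, 0.0156]
tcp_rot: [2.218, 2.22, 0.003]
wrist_force: [-2.3, -0.9, 6.7]
width: 0.286
grip_force: 39.5
```

```bash
python3 -c "
from h import *
go((474.8,343.4,130,14.9))
"
```

```text
t 12.60 tcp [691.9 -38.2  15.6] th 90.03 w 0.286 F [-2.3 -0.9  6.7] g 39.5 tilt [ 0.0039 -0.0009]
x 0.7633 y -0.4329 z -0.2312 roll 0.4174 rows 10.9
```

>>> servo_tool([
  {"hand": 1,"x": 0,"y": 0,"z": -0.02,"roll": 0},
  {"hand": 1,"x": 0,"y": 0,"z": -0.06,"roll": 0},
  {"hand": 1,"x": 0,"y": 0,"z": -0.1,"roll": 0},
  {"hand": 1,"x": 0,"y": 0,"z": -0.16,"roll": 0},
  {"hand": 1,"x": 0,"y": 0,"z": -0.22,"roll": 0},
  {"hand": 1,"x": 0,"y": 0,"z": -0.23,"roll": 0},
  {"hand": 1,"x": 0,"y": 0,"z": -0.23,"roll": 0},
])

```text
time: 13.18
tool_pos: [0.693, -0.0378, 0.1322]
tcp_rot: [2.216, 2.218, 0.008]
wrist_force: [0.4, 0.1, -1.7]
width: 0.285
grip_force: 39.7
```

```bash
python3 -c "
from h import *
go((474.8,343.4,130,14.9))
s=bot.read_state();w=read_camera('wrist');cv2.imwrite('pics/w7.png',w[:,:,::-1])
"
```

```text
t 13.18 tcp [693.  -37.8 132.2] th 90.04 w 0.285 F [ 0.4  0.1 -1.7] g 39.7 tilt [ 0.008  -0.0006]
x 0.7628 y -0.4358 z 0.0004 roll 0.4174 rows 10.5
```

View pics/w7.png

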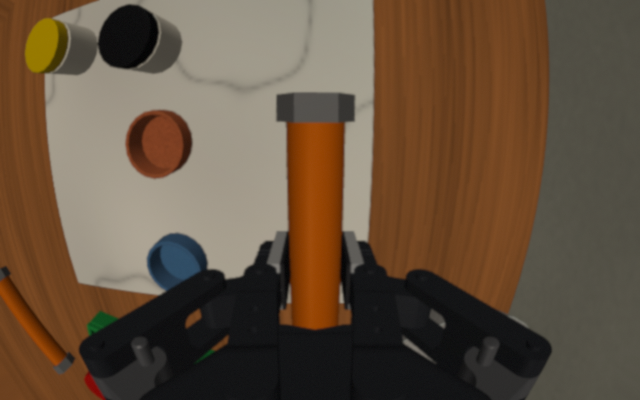

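>>> servo_tool([
  {"hand": 1,"x": 0.06,"y": -0.03,"z": 0,"roll": 0.03},
  {"hand": 1,"x": 0.13,"y": -0.07,"z": 0,"roll": 0.06},
  {"hand": 1,"x": 0.2,"y": -0.11,"z": 0,"roll": 0.09},
  {"hand": 1,"x": 0.27,"y": -0.15,"z": 0,"roll": 0.12},
  {"hand": 1,"x": 0.34,"y": -0.19,"z": 0,"roll": 0.15},
  {"hand": 1,"x": 0.41,"y": -0.23,"z": 0,"roll": 0.18},
  {"hand": 1,"x": 0.48,"y": -0.27,"z": 0,"roll": 0.21},
  {"hand": 1,"x": 0.55,"y": -0.31,"z": 0,"roll": 0.24},
  {"hand": 1,"x": 0.62,"y": -0.35,"z": 0,"roll": 0.27},
  {"hand": 1,"x": 0.67,"y": -0.38,"z": 0,"roll": 0.3},
])

```text
time: 14.07
tool_pos: [0.4962, 0.2987, 0.1247]
tcp_rot: [-2.989, -0.966, 0.008]
wrist_force: [0.7, 0.7, -2.3]
width: 0.286
grip_force: 39.8
```

```bash
python3 -c "
from h import *
go((474.8,343.4,130,14.9))
"
```

```text
t 14.07 tcp [496.2 298.7 124.7] th 35.82 w 0.286 F [ 0.7  0.7 -2.3] g 39.8 tilt [-0.0046 -0.0014]
x 0.0176 y -0.0975 z -0.0104 roll 0.1162 rows 2.9
```

>>> servo_tool([
  {"hand": 1,"x": 0.005,"y": -0.03,"z": 0,"roll": 0.03},
  {"hand": 1,"x": 0.01,"y": -0.06,"z": 0,"roll": 0.06},
  {"hand": 1,"x": 0.018,"y": -0.097,"z": 0,"roll": 0.09},
  {"hand": 1,"x": 0.018,"y": -0.097,"z": 0,"roll": 0.116},
  {"hand": 1,"x": 0.018,"y": -0.097,"z": 0,"roll": 0.116},
  {"hand": 1,"x": 0.018,"y": -0.097,"z": 0,"roll": 0.116},
  {"hand": 1,"x": 0.018,"y": -0.097,"z": 0,"roll": 0.116},
])

```text
time: 14.65
tool_pos: [0.4779, 0.3408, 0.126]
tcp_rot: [3.113, 0.417, -0.004]
wrist_force: [0.9, 0.2, -1.4]
width: 0.286
grip_force: 39.8
```

```bash
python3 -c "
from h import *
s=bot.read_state();w=read_camera('wrist');cv2.imwrite('pics/w8.png',w[:,:,::-1])
go((474.8,343.4,17.6,14.9))
"
```

```text
t 14.70 tcp [478.3 340.8 126.4] th 15.20 w 0.283 F [-0.2  0.2 -2.4] g 39.8 tilt [-0.0016 -0.0012]
x -0.0050 y -0.0070 z 0.2176 roll 0.0017 rows 2.6
```

View pics/w8.png

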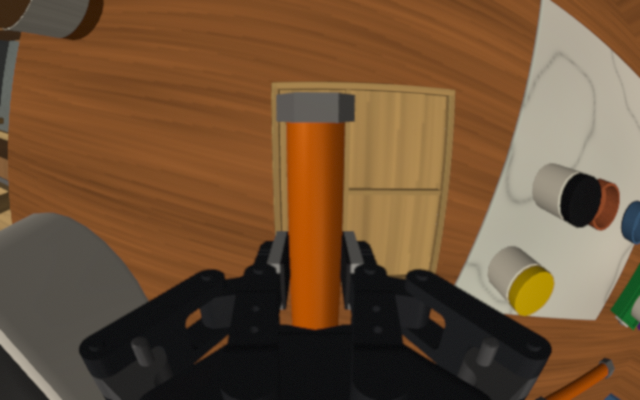

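```bash
python3 -c "
from h import *
s=bot.read_state()
c,a=np.array([486.6,299]),np.radians(14.9)
Q=np.array([[np.cos(a),-np.sin(a)],[np.sin(a),np.cos(a)]])
for (u,v),e in zip([(273,84),(455,91),(440,189),(349,189)],[(92,78),(92,-78),(0,-72),(0,14)]):
  p=px2w('wrist',u,v,.016,s)[:2]*1000; print(p,c+Q@e,Q.T@(p-c)-e)
"
```

```text
[554.00592165 396.9970124 ] [555.45024143 398.03355116] [-1.66228419 -0.63030428]
[594.2337486  247.92181977] [595.56295716 247.27888278] [-1.11919518  0.96310204]
[507.53576581 233.43755392] [505.11356111 229.42092229] [3.37356839 3.25874847]
[485.61942637 313.42579311] [483.0001409  312.52926511] [2.76174158 0.19287902]
```

>>> servo_tool([
  {"hand": 1,"x": -0.005,"y": -0.007,"z": 0.05,"roll": 0.002},
  {"hand": 1,"x": -0.005,"y": -0.007,"z": 0.11,"roll": 0.002},
  {"hand": 1,"x": -0.005,"y": -0.007,"z": 0.17,"roll": 0.002},
  {"hand": 1,"x": -0.005,"y": -0.007,"z": 0.195,"roll": 0.002},
  {"hand": 1,"x": -0.005,"y": -0.007,"z": 0.205,"roll": 0.002},
  {"hand": 1,"x": -0.005,"y": -0.007,"z": 0.21,"roll": 0.002},
  {"hand": 1,"x": -0.005,"y": -0.007,"z": 0.213,"roll": 0.002},
  {"hand": 1,"x": -0.005,"y": -0.007,"z": 0.215,"roll": 0.002},
  {"hand": 1,"x": -0.005,"y": -0.007,"z": 0.215,"roll": 0.002},
])

```text
time: 15.45
tool_pos: [0.4766, 0.3452, 0.0216]
tcp_rot: [-3.114, -0.404, -0.004]
wrist_force: [-0.2, -0.2, -1.4]
width: 0.286
grip_force: 39.8
```

```bash
python3 -c "
from h import *
go((474.8,343.4,17.6,14.9))
"
```

```text
t 15.45 tcp [476.6 345.2  21.6] th 14.79 w 0.286 F [-0.2 -0.2 -1.4] g 39.8 tilt [0.0024 0.0016]
x -0.0045 y 0.0025 z 0.0081 roll -0.0006 rows 0.1
```

>>> servo_tool([
  {"hand": 1,"x": -0.003,"y": 0.002,"z": 0.002,"roll": 0},
  {"hand": 1,"x": -0.003,"y": 0.002,"z": 0.004,"roll": 0},
  {"hand": 1,"x": -0.003,"y": 0.002,"z": 0.006,"roll": 0},
  {"hand": 1,"x": -0.003,"y": 0.002,"z": 0.007,"roll": 0},
  {"hand": 1,"x": -0.003,"y": 0.002,"z": 0.007,"roll": 0},
])

```text
time: 15.87
tool_pos: [0.4745, 0.3432, 0.0176]
tcp_rot: [-3.115, -0.404, -0.001]
wrist_force: [-2.2, -1.7, 5.2]
width: 0.285
grip_force: 40.6
```

```bash
python3 -c "
from h import *
go((474.8,343.4,17.6,14.9))
"
```

```text
t 15.87 tcp [474.5 343.2  17.6] th 14.79 w 0.285 F [-2.2 -1.7  5.2] g 40.6 tilt [0.0005 0.0003]
x 0.0007 y -0.0002 z 0.0000 roll -0.0006 rows 0.0
```

>>> servo_tool([
  {"hand": 0.42,"x": 0,"y": 0,"z": 0,"roll": 0},
  {"hand": 0.36,"x": 0,"y": 0,"z": 0,"roll": 0},
  {"hand": 0.28,"x": 0,"y": 0,"z": 0,"roll": 0},
  {"hand": 0.2,"x": 0,"y": 0,"z": -0.001,"roll": 0},
  {"hand": 0.12,"x": 0,"y": 0,"z": -0.003,"roll": 0},
  {"hand": 0.1,"x": 0,"y": 0,"z": -0.01,"roll": 0},
  {"hand": 0.1,"x": 0,"y": 0,"z": -0.04,"roll": 0},
  {"hand": 0,"x": 0,"y": 0,"z": -0.1,"roll": 0},
  {"hand": -0.5,"x": 0,"y": 0,"z": -0.17,"roll": 0},
  {"hand": -1,"x": 0,"y": 0,"z": -0.22,"roll": 0},
])

```text
time: 16.7
tool_pos: [0.4748, 0.3434, 0.1291]
tcp_rot: [-3.115, -0.404, -0.003]
wrist_force: [0.1, -0.3, 0.3]
width: 0.765
grip_force: 0.0
```

```bash
python3 -c "
from h import *
go((554.1,-110.5,120,59.9))
s=bot.read_state();w=read_camera('wrist');cv2.imwrite('pics/w9.png',w[:,:,::-1])
t=read_camera('top')
c=blob(t,(95,80,40),(125,255,255),(310,140,350,180));print(circ('top',c,.034))
"
```

```text
t 16.70 tcp [474.8 343.4 129.1] th 14.79 w 0.765 F [ 0.1 -0.3  0.3] g 0.0 tilt [0.0015 0.001 ]
x -0.0784 y 0.9183 z 0.0175 roll -0.2506 rows 11.1
((554.11328125, -110.49449920654297), (54.45043182373047, 58.327327728271484), 80.57147216796875)
```

View pics/w9.png

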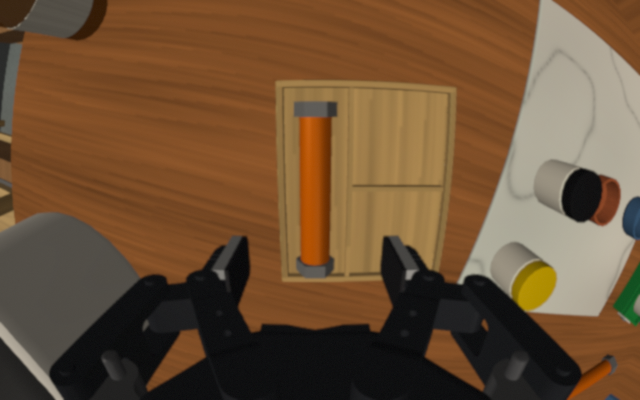

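```bash
python3 -c "
from h import *
s=bot.read_state()
c,a=np.array([486.6,299]),np.radians(14.9)
Q=np.array([[np.cos(a),-np.sin(a)],[np.sin(a),np.cos(a)]])
for u,v,z in [(316,101,.038),(314,258,.038),(314,276,.023),(316,116,.038),(280,278,.016),(277,81,.016)]:
  p=px2w('wrist',u,v,z,s)[:2]*1000; print(p,Q.T@(p-c))
"
```

```text
[549.54794729 364.60183483] [77.69977353 47.21006243]
[423.50988268 333.07498034] [-52.20698535  49.151784  ]
[397.63136051 326.39909959] [-78.931958    49.35458921]
[538.37744054 361.65719744] [66.14770018 47.2367389 ]
[382.61481299 356.61955429] [-85.6729204   82.42016055]
[558.8971156 400.5964918] [95.98999283 79.59046014]
```

>>> servo_tool([
  {"hand": -1,"x": -0.08,"y": 0.92,"z": 0,"roll": -0.25},
  {"hand": -1,"x": -0.08,"y": 0.92,"z": 0,"roll": -0.25},
  {"hand": -1,"x": -0.08,"y": 0.92,"z": 0,"roll": -0.25},
  {"hand": -1,"x": -0.08,"y": 0.92,"z": 0,"roll": -0.25},
  {"hand": -1,"x": -0.08,"y": 0.92,"z": 0,"roll": -0.25},
  {"hand": -1,"x": -0.08,"y": 0.92,"z": 0,"roll": -0.25},
  {"hand": -1,"x": -0.08,"y": 0.92,"z": 0,"roll": -0.25},
  {"hand": -1,"x": -0.08,"y": 0.92,"z": 0,"roll": -0.25},
  {"hand": -1,"x": -0.08,"y": 0.92,"z": 0,"roll": -0.25},
  {"hand": -1,"x": -0.08,"y": 0.92,"z": 0,"roll": -0.25},
], grip_force=30)

```text
time: 17.63
tool_pos: [0.5414, -0.0501, 0.1259]
tcp_rot: [-2.723, -1.566, 0.001]
wrist_force: [0.7, -0.4, 1.5]
width: 1.002
grip_force: 0.0
```

```bash
python3 -c "
from h import *
go((555.5,-110.5,120,59.9))
"
```

```text
t 17.63 tcp [541.4 -50.1 125.9] th 59.79 w 1.002 F [ 0.7 -0.4  1.5] g 0.0 tilt [-0.0009  0.0002]
x -0.0902 y 0.0852 z 0.0117 roll -0.0006 rows 1.5
```

>>> servo_tool([
  {"hand": -1,"x": -0.085,"y": 0.08,"z": 0.01,"roll": 0},
  {"hand": -1,"x": -0.085,"y": 0.08,"z": 0.01,"roll": 0},
  {"hand": -1,"x": -0.085,"y": 0.08,"z": 0.01,"roll": 0},
  {"hand": -1,"x": -0.085,"y": 0.08,"z": 0.01,"roll": 0},
  {"hand": -1,"x": -0.085,"y": 0.08,"z": 0.01,"roll": 0},
])

```text
time: 18.05
tool_pos: [0.5544, -0.1043, 0.1208]
tcp_rot: [-2.722, -1.565, 0.001]
wrist_force: [-0.2, 0.4, -0.1]
width: 0.997
grip_force: 0.0
```

```bash
python3 -c "
from h import *
s=bot.read_state();w=read_camera('wrist')
c=blob(w,(95,80,20),(125,255,255),(200,80,440,320));print(circ('wrist',c,.034,s))
go((555.5,-110.5,11,59.9))
"
```

```text
((556.3211669921875, -110.11738586425781), (56.01979064941406, 59.772159576416016), 155.3412322998047)
t 18.10 tcp [ 554.5 -103.9  121. ] th 59.83 w 1.001 F [ 0.1  0.1 -0.4] g 0.0 tilt [-0.0013  0.0008]
x -0.0105 y 0.0087 z 0.2199 roll -0.0004 rows 2.6
```

>>> servo_tool([
  {"hand": -1,"x": -0.01,"y": 0.009,"z": 0.06,"roll": 0},
  {"hand": -1,"x": -0.01,"y": 0.009,"z": 0.13,"roll": 0},
  {"hand": -1,"x": -0.01,"y": 0.009,"z": 0.185,"roll": 0},
  {"hand": -1,"x": -0.01,"y": 0.009,"z": 0.21,"roll": 0},
  {"hand": -1,"x": -0.01,"y": 0.009,"z": 0.219,"roll": 0},
  {"hand": -1,"x": -0.01,"y": 0.009,"z": 0.219,"roll": 0},
  {"hand": -0.3,"x": -0.01,"y": 0.009,"z": 0.219,"roll": 0},
  {"hand": 0,"x": -0.01,"y": 0.009,"z": 0.219,"roll": 0},
  {"hand": 0.3,"x": -0.01,"y": 0.009,"z": 0.219,"roll": 0},
  {"hand": 1,"x": -0.01,"y": 0.009,"z": 0.219,"roll": 0},
])

```text
time: 18.93
tool_pos: [0.5586, -0.1118, 0.0146]
tcp_rot: [2.722, 1.564, 0.005]
wrist_force: [-1.1, 1.2, 6.4]
width: 0.686
grip_force: 32.2
```

>>> servo_tool([
  {"hand": 1,"x": 0,"y": 0,"z": 0,"roll": 0},
  {"hand": 1,"x": 0,"y": 0,"z": 0,"roll": 0},
  {"hand": 1,"x": 0,"y": 0,"z": 0,"roll": 0},
  {"hand": 1,"x": 0,"y": 0,"z": 0,"roll": 0},
])

```text
time: 19.27
tool_pos: [0.5586, -0.1118, 0.0147]
tcp_rot: [2.722, 1.564, 0.005]
wrist_force: [-1.1, 1.8, 6.8]
width: 0.687
grip_force: 32.1
```

```bash
python3 -c "
from h import *
go((555,-110,130,59.9),(536.3,283.2,130,59.9))
"
```

```text
t 19.27 tcp [ 558.6 -111.8   14.7] th 59.78 w 0.687 F [-1.1  1.8  6.8] g 32.1 tilt [ 0.0041 -0.0004]
x -0.0001 y -0.0071 z -0.2307 roll -0.0007 rows 2.8
x 0.6605 y -0.4353 z -0.2312 roll -0.0007 rows 9.9
```

>>> servo_tool([
  {"hand": 1,"x": 0,"y": 0,"z": -0.02,"roll": 0},
  {"hand": 1,"x": 0,"y": 0,"z": -0.07,"roll": 0},
  {"hand": 1,"x": 0,"y": 0,"z": -0.14,"roll": 0},
  {"hand": 1,"x": 0,"y": 0,"z": -0.21,"roll": 0},
  {"hand": 1,"x": 0.05,"y": -0.03,"z": -0.235,"roll": 0},
  {"hand": 1,"x": 0.11,"y": -0.07,"z": -0.235,"roll": 0},
  {"hand": 1,"x": 0.18,"y": -0.12,"z": -0.235,"roll": 0},
  {"hand": 1,"x": 0.25,"y": -0.165,"z": -0.235,"roll": 0},
  {"hand": 1,"x": 0.32,"y": -0.21,"z": -0.235,"roll": 0},
  {"hand": 1,"x": 0.39,"y": -0.257,"z": -0.235,"roll": 0},
])

```text
time: 20.1
tool_pos: [0.5439, 0.1215, 0.1311]
tcp_rot: [2.723, 1.564, 0.003]
wrist_force: [0.3, -0.4, -0.8]
width: 0.688
grip_force: 32.8
```

```bash
python3 -c "
from h import *
go((536.3,283.2,130,59.9))
"
```

```text
t 20.10 tcp [543.9 121.5 131.1] th 59.75 w 0.688 F [ 0.3 -0.4 -0.8] g 32.8 tilt [0.0023 0.0002]
x 0.2718 y -0.1760 z 0.0022 roll -0.0008 rows 3.9
```

>>> servo_tool([
  {"hand": 1,"x": 0.07,"y": -0.045,"z": 0,"roll": 0},
  {"hand": 1,"x": 0.14,"y": -0.09,"z": 0,"roll": 0},
  {"hand": 1,"x": 0.2,"y": -0.13,"z": 0,"roll": 0},
  {"hand": 1,"x": 0.25,"y": -0.16,"z": 0,"roll": 0},
  {"hand": 1,"x": 0.265,"y": -0.17,"z": 0,"roll": 0},
  {"hand": 1,"x": 0.265,"y": -0.17,"z": 0,"roll": 0},
  {"hand": 1,"x": 0.265,"y": -0.17,"z": 0,"roll": 0},
  {"hand": 1,"x": 0.265,"y": -0.17,"z": 0,"roll": 0},
])

```text
time: 20.77
tool_pos: [0.537, 0.2757, 0.1297]
tcp_rot: [2.724, 1.564, -0.001]
wrist_force: [0.7, 0.2, -0.5]
width: 0.689
grip_force: 32.8
```

```bash
python3 -c "
from h import *
go((536.3,283.2,17,59.9))
"
```

```text
t 20.77 tcp [537.  275.7 129.7] th 59.74 w 0.689 F [ 0.7  0.2 -0.5] g 32.8 tilt [-0.0001 -0.0008]
x 0.0124 y -0.0089 z 0.2254 roll -0.0009 rows 2.7
```

>>> servo_tool([
  {"hand": 1,"x": 0.012,"y": -0.009,"z": 0.05,"roll": 0},
  {"hand": 1,"x": 0.012,"y": -0.009,"z": 0.11,"roll": 0},
  {"hand": 1,"x": 0.012,"y": -0.009,"z": 0.17,"roll": 0},
  {"hand": 1,"x": 0.012,"y": -0.009,"z": 0.2,"roll": 0},
  {"hand": 1,"x": 0.012,"y": -0.009,"z": 0.212,"roll": 0},
  {"hand": 1,"x": 0.012,"y": -0.009,"z": 0.218,"roll": 0},
  {"hand": 1,"x": 0.012,"y": -0.009,"z": 0.221,"roll": 0},
  {"hand": 1,"x": 0.012,"y": -0.009,"z": 0.223,"roll": 0},
  {"hand": 1,"x": 0.012,"y": -0.009,"z": 0.223,"roll": 0},
])

```text
time: 21.52
tool_pos: [0.5375, 0.2848, 0.0196]
tcp_rot: [2.724, 1.565, 0.004]
wrist_force: [0.2, -0.6, -1.4]
width: 0.686
grip_force: 32.8
```

```bash
python3 -c "
from h import *
go((536.3,283.2,17,59.9))
"
```

```text
t 21.52 tcp [537.5 284.8  19.6] th 59.76 w 0.686 F [ 0.2 -0.6 -1.4] g 32.8 tilt [0.0024 0.0011]
x -0.0039 y -0.0005 z 0.0051 roll -0.0008 rows 0.1
```

>>> servo_tool([
  {"hand": 1,"x": -0.002,"y": 0,"z": 0.002,"roll": 0},
  {"hand": 1,"x": -0.003,"y": 0,"z": 0.004,"roll": 0},
  {"hand": 1,"x": -0.003,"y": 0,"z": 0.005,"roll": 0},
  {"hand": 1,"x": -0.003,"y": 0,"z": 0.005,"roll": 0},
])

```text
time: 21.85
tool_pos: [0.5359, 0.2835, 0.0167]
tcp_rot: [2.723, 1.566, 0.002]
wrist_force: [-1.2, -1.1, 4.0]
width: 0.687
grip_force: 33.3
```

```bash
python3 -c "
from h import *
go((536.3,283.2,17,59.9))
"
```

```text
t 21.85 tcp [535.9 283.5  16.7] th 59.80 w 0.687 F [-1.2 -1.1  4. ] g 33.3 tilt [0.0012 0.0004]
x -0.0002 y 0.0010 z -0.0006 roll -0.0005 rows 0.0
```

Seated. Release and lift.

>>> servo_tool([
  {"hand": -0.38,"x": 0,"y": 0,"z": 0,"roll": 0},
  {"hand": -0.46,"x": 0,"y": 0,"z": 0,"roll": 0},
  {"hand": -0.53,"x": 0,"y": 0,"z": 0,"roll": 0},
  {"hand": -0.6,"x": 0,"y": 0,"z": 0,"roll": 0},
  {"hand": -0.6,"x": 0,"y": 0,"z": -0.002,"roll": 0},
  {"hand": -0.6,"x": 0,"y": 0,"z": -0.02,"roll": 0},
  {"hand": -0.6,"x": 0,"y": 0,"z": -0.06,"roll": 0},
  {"hand": -0.6,"x": 0,"y": 0,"z": -0.12,"roll": 0},
  {"hand": -1,"x": 0,"y": 0,"z": -0.19,"roll": 0},
  {"hand": -1,"x": 0,"y": 0,"z": -0.23,"roll": 0},
])

```text
time: 22.68
tool_pos: [0.5369, 0.2841, 0.1349]
tcp_rot: [2.723, 1.566, 0.007]
wrist_force: [0.9, 1.1, 1.5]
width: 1.001
grip_force: 0.0
```

```bash
python3 -c "
from h import *
go((447,110.9,130,59.9))
"
```

```text
t 22.68 tcp [536.9 284.1 134.9] th 59.79 w 1.001 F [0.9 1.1 1.5] g 0.0 tilt [0.0041 0.002 ]
x -0.3898 y 0.0188 z 0.0083 roll -0.0006 rows 4.7
```

>>> servo_tool([
  {"hand": -1,"x": -0.39,"y": 0.019,"z": 0,"roll": 0},
  {"hand": -1,"x": -0.39,"y": 0.019,"z": 0,"roll": 0},
  {"hand": -1,"x": -0.39,"y": 0.019,"z": 0,"roll": 0},
  {"hand": -1,"x": -0.39,"y": 0.019,"z": 0,"roll": 0},
  {"hand": -1,"x": -0.39,"y": 0.019,"z": 0,"roll": 0},
  {"hand": -1,"x": -0.39,"y": 0.019,"z": 0,"roll": 0},
  {"hand": -1,"x": -0.39,"y": 0.019,"z": 0,"roll": 0},
  {"hand": -1,"x": -0.39,"y": 0.019,"z": 0,"roll": 0},
])

```text
time: 23.35
tool_pos: [0.4463, 0.1103, 0.1314]
tcp_rot: [2.724, 1.565, 0.003]
wrist_force: [-0.2, 0.0, -0.0]
width: 1.0
grip_force: 0.0
```

```bash
python3 -c "
from h import *
s=bot.read_state();w=read_camera('wrist')
c=blob(w,(20,120,50),(35,255,255),(200,60,440,320));e=circ('wrist',c,.068,s);print(e)
go((*e[0],34,59.9))
"
```

```text
((446.68389892578125, 112.64701843261719), (49.772239685058594, 52.21351623535156), 149.13572692871094)
t 23.40 tcp [446.6 110.7 131.4] th 59.79 w 0.999 F [-0.2  0.3 -0.5] g 0.0 tilt [0.0019 0.0008]
x 0.0032 y -0.0020 z 0.1948 roll -0.0006 rows 2.3
```

>>> servo_tool([
  {"hand": -1,"x": 0.003,"y": -0.002,"z": 0.05,"roll": 0},
  {"hand": -1,"x": 0.003,"y": -0.002,"z": 0.11,"roll": 0},
  {"hand": -1,"x": 0.003,"y": -0.002,"z": 0.16,"roll": 0},
  {"hand": -1,"x": 0.003,"y": -0.002,"z": 0.19,"roll": 0},
  {"hand": -1,"x": 0.003,"y": -0.002,"z": 0.195,"roll": 0},
  {"hand": -1,"x": 0.003,"y": -0.002,"z": 0.195,"roll": 0},
  {"hand": -0.3,"x": 0.003,"y": -0.002,"z": 0.195,"roll": 0},
  {"hand": 0,"x": 0.003,"y": -0.002,"z": 0.195,"roll": 0},
  {"hand": 0.3,"x": 0.003,"y": -0.002,"z": 0.195,"roll": 0},
  {"hand": 1,"x": 0.003,"y": -0.002,"z": 0.195,"roll": 0},
])

```text
time: 24.23
tool_pos: [0.4472, 0.1122, 0.0348]
tcp_rot: [2.723, 1.565, 0.006]
wrist_force: [0.1, -0.2, 3.9]
width: 0.602
grip_force: 31.3
```

>>> servo_tool([
  {"hand": 1,"x": 0,"y": 0,"z": 0,"roll": 0},
  {"hand": 1,"x": 0,"y": 0,"z": 0,"roll": 0},
  {"hand": 1,"x": 0,"y": 0,"z": 0,"roll": 0},
  {"hand": 1,"x": 0,"y": 0,"z": 0,"roll": 0},
])

```text
time: 24.57
tool_pos: [0.4472, 0.1122, 0.0348]
tcp_rot: [2.723, 1.565, 0.006]
wrist_force: [0.4, 0.4, 6.9]
width: 0.602
grip_force: 31.5
```

```bash
python3 -c "
from h import *
go((451.3,260.6,120,59.9))
"
```

```text
t 24.57 tcp [447.2 112.2  34.8] th 59.77 w 0.602 F [0.4 0.4 6.9] g 31.5 tilt [0.0037 0.001 ]
x 0.2610 y -0.1419 z -0.1701 roll -0.0007 rows 4.1
```

Rel 28.8 → placing TCP z ≈ 36.8.

>>> servo_tool([
  {"hand": 1,"x": 0,"y": 0,"z": -0.02,"roll": 0},
  {"hand": 1,"x": 0,"y": 0,"z": -0.07,"roll": 0},
  {"hand": 1,"x": 0,"y": 0,"z": -0.13,"roll": 0},
  {"hand": 1,"x": 0.04,"y": -0.02,"z": -0.17,"roll": 0},
  {"hand": 1,"x": 0.1,"y": -0.055,"z": -0.17,"roll": 0},
  {"hand": 1,"x": 0.16,"y": -0.088,"z": -0.17,"roll": 0},
  {"hand": 1,"x": 0.22,"y": -0.12,"z": -0.17,"roll": 0},
  {"hand": 1,"x": 0.258,"y": -0.14,"z": -0.17,"roll": 0},
  {"hand": 1,"x": 0.258,"y": -0.14,"z": -0.17,"roll": 0},
  {"hand": 1,"x": 0.258,"y": -0.14,"z": -0.17,"roll": 0},
])

```text
time: 25.4
tool_pos: [0.4492, 0.2591, 0.1182]
tcp_rot: [2.721, 1.569, -0.001]
wrist_force: [-0.3, -0.7, -0.8]
width: 0.599
grip_force: 31.9
```

>>> servo_tool([
  {"hand": 1,"x": 0,"y": 0,"z": 0,"roll": 0},
  {"hand": 1,"x": 0,"y": 0,"z": 0,"roll": 0},
])

```text
time: 25.57
tool_pos: [0.4493, 0.2573, 0.1178]
tcp_rot: [2.724, 1.565, -0.002]
wrist_force: [-0.0, -0.5, -1.1]
width: 0.603
grip_force: 31.9
```

```bash
python3 -c "
from h import *
go((451.3,260.6,37,59.9))
"
```

```text
t 25.57 tcp [449.3 257.3 117.8] th 59.74 w 0.603 F [-0.  -0.5 -1.1] g 31.9 tilt [-0.0008 -0.0008]
x 0.0079 y 0.0003 z 0.1617 roll -0.0009 rows 1.9
```

>>> servo_tool([
  {"hand": 1,"x": 0.006,"y": 0,"z": 0.05,"roll": 0},
  {"hand": 1,"x": 0.006,"y": 0,"z": 0.11,"roll": 0},
  {"hand": 1,"x": 0.006,"y": 0,"z": 0.14,"roll": 0},
  {"hand": 1,"x": 0.006,"y": 0,"z": 0.151,"roll": 0},
  {"hand": 1,"x": 0.006,"y": 0,"z": 0.156,"roll": 0},
  {"hand": 1,"x": 0.006,"y": 0,"z": 0.159,"roll": 0},
  {"hand": 1,"x": 0.006,"y": 0,"z": 0.161,"roll": 0},
  {"hand": 1,"x": 0.006,"y": 0,"z": 0.162,"roll": 0},
  {"hand": 1,"x": 0.006,"y": 0,"z": 0.162,"roll": 0},
  {"hand": 1,"x": 0.006,"y": 0,"z": 0.162,"roll": 0},
])

```text
time: 26.4
tool_pos: [0.452, 0.2614, 0.038]
tcp_rot: [2.724, 1.566, 0.003]
wrist_force: [-0.9, -0.2, -0.0]
width: 0.597
grip_force: 31.9
```

```bash
python3 -c "
from h import *
go((451.3,260.6,37,59.9))
"
```

```text
t 26.40 tcp [452.  261.4  38. ] th 59.79 w 0.597 F [-0.9 -0.2 -0. ] g 31.9 tilt [0.0015 0.0008]
x -0.0021 y -0.0003 z 0.0019 roll -0.0006 rows 0.0
```

>>> servo_tool([
  {"hand": 1,"x": 0,"y": 0,"z": 0.001,"roll": 0},
  {"hand": 1,"x": 0,"y": 0,"z": 0.002,"roll": 0},
  {"hand": 1,"x": 0,"y": 0,"z": 0.002,"roll": 0},
  {"hand": -0.22,"x": 0,"y": 0,"z": 0.002,"roll": 0},
  {"hand": -0.3,"x": 0,"y": 0,"z": 0.002,"roll": 0},
  {"hand": -0.4,"x": 0,"y": 0,"z": 0.002,"roll": 0},
  {"hand": -0.45,"x": 0,"y": 0,"z": 0.002,"roll": 0},
  {"hand": -0.45,"x": 0,"y": 0,"z": -0.005,"roll": 0},
  {"hand": -0.45,"x": 0,"y": 0,"z": -0.05,"roll": 0},
  {"hand": -0.45,"x": 0,"y": 0,"z": -0.12,"roll": 0},
])

```text
time: 27.23
tool_pos: [0.4479, 0.2593, 0.0939]
tcp_rot: [-2.723, -1.565, 0.014]
wrist_force: [0.5, 0.5, 0.7]
width: 0.728
grip_force: 0.0
```

```bash
python3 -c "
from h import *
go((380,-30,260,59.9))
"
```

```text
t 27.23 tcp [447.9 259.3  93.9] th 59.78 w 0.728 F [0.5 0.5 0.7] g 0.0 tilt [-0.008  -0.0041]
x -0.5708 y 0.1723 z -0.3287 roll -0.0006 rows 8.2
```

>>> servo_tool([
  {"hand": -0.45,"x": 0,"y": 0,"z": -0.08,"roll": 0},
  {"hand": -0.45,"x": 0,"y": 0,"z": -0.16,"roll": 0},
  {"hand": -0.45,"x": 0,"y": 0,"z": -0.24,"roll": 0},
  {"hand": -0.45,"x": -0.54,"y": 0.17,"z": -0.36,"roll": 0},
  {"hand": -0.45,"x": -0.54,"y": 0.17,"z": -0.36,"roll": 0},
  {"hand": -0.45,"x": -0.54,"y": 0.17,"z": -0.36,"roll": 0},
  {"hand": -0.45,"x": -0.54,"y": 0.17,"z": -0.36,"roll": 0},
  {"hand": -0.45,"x": -0.54,"y": 0.17,"z": -0.36,"roll": 0},
  {"hand": -0.45,"x": -0.54,"y": 0.17,"z": -0.36,"roll": 0},
  {"hand": -0.45,"x": -0.54,"y": 0.17,"z": -0.36,"roll": 0},
])

```text
time: 28.07
tool_pos: [0.3878, -0.0167, 0.2779]
tcp_rot: [2.722, 1.566, 0.001]
wrist_force: [1.5, -0.2, 0.1]
width: 0.724
grip_force: 0.0
```

>>> servo_tool([
  {"hand": -0.45,"x": 0,"y": 0,"z": 0,"roll": 0},
  {"hand": -0.45,"x": 0,"y": 0,"z": 0,"roll": 0},
  {"hand": -0.45,"x": 0,"y": 0,"z": 0,"roll": 0},
])

```text
time: 28.32
tool_pos: [0.3889, -0.015, 0.2771]
tcp_rot: [-2.725, -1.563, -0.001]
wrist_force: [-0.0, 0.2, -0.9]
width: 0.725
grip_force: 0.0
```

```bash
python3 -c "
from h import *
t=read_camera('top');s=read_camera('scene')
a=cv2.resize(t[60:260,100:460],(792,440),interpolation=2)[:, :]
b=cv2.resize(s[100:300,230:530],(600,400),interpolation=2)
cv2.imwrite('pics/f1.png',a[:,:,::-1]);cv2.imwrite('pics/f2.png',b[:,:,::-1])
"
```

```text
(no output)
```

View pics/f1.png

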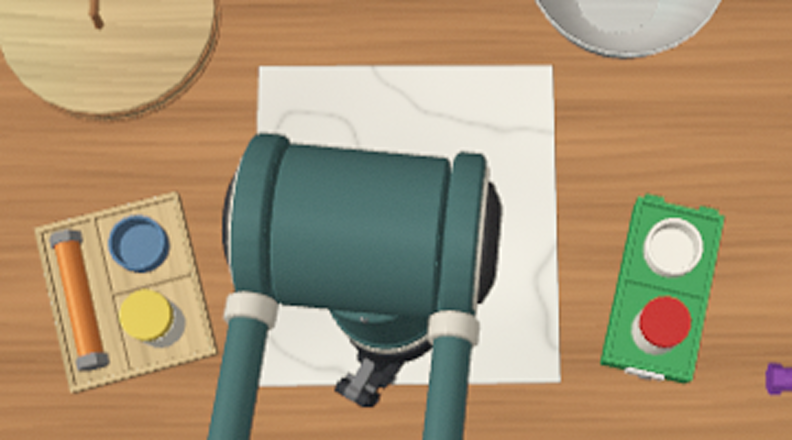

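View pics/f2.png

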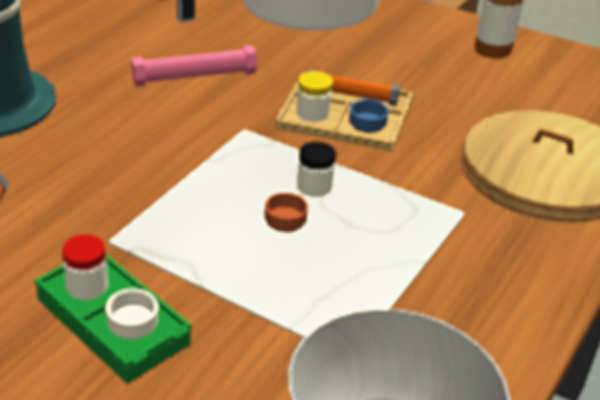

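The top and scene views show all five items upright in their wells. The brown dish and black-lidded jar are untouched.

```bash
python3 -c "
from workcell import ticket
print(ticket.finish_job())"
```

```text
the job is handed in; nothing more can be done
None
```

The job is handed in at about 28 s: white dish and red-lidded jar are in the green box, pin, blue dish and yellow-lidded jar are in the bamboo tray, and the final pictures show all five upright in their wells with the brown dish and black-lidded jar left where they stood.

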